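# Hold the hardness gauge on the marked spot of a brass disc

### The arm

A 6-joint arm with a two-finger parallel gripper is mounted at the origin on the work surface. World frame = base frame: x ahead of the robot, y to its left, z up, the work surface at z = 0. Lengths are in m, angles in rad, forces in N, time in s.
With the tool pointing down it reaches from about 0.4 to 0.825 m from the base axis. Payload 7 kg.
Tool frame: the origin (TCP) lies midway between the tips of the shut fingers; the grasp point (between the pads) lies hold_point_z behind it (hold_point_z is the distance from the TCP to the grasp point, in m); z points along the fingers, y is the line along which they close (so a half turn about z gives the same grasp; the last joint's range is limited). The gripper opens to 88 mm and grips with 3 to 60 N. Pads are 19 mm wide; open, the fingers measure 130 mm over their backs; the gripper's body (78 mm by 193 mm) begins 47 mm behind the grasp point.
Start: joints at [-0.978, 0.359, 0.012, 0, -1.224, -0.288], TCP at [0.203, -0.644, 0.227] pointing down, gripper open.
Joint ranges: [-3.07, 3.07], [-1.43, 2.12], [-1.02, 1.25], [-3.03, 1.67], [-3.05, -0], [-3.03, 3.03]. Speed limits (rad/s): [2.39, 2.39, 3.01, 3.14, 3.14, 3.14].

### API

Orientations are given as [roll, pitch, yaw] about the fixed x, y, z axes, in that order (R = Rz(yaw) Ry(pitch) Rx(roll)).
In Python, from station import * gives the robot as it stands.
- The arm moves only by the tool apply_moves, never from a script. Its argument "steps" is a list of rows, each an object with "translation": the shift along the world's x, y, z scaled (see below), a list of three; "rotation": the turn, a rotation vector about the world's x, y, z scaled (see below), a list of three. A call has exactly 10 rows; each row is the pose to reach, as a shift and turn from the pose commanded when the call began; what a row does not reach only later rows make up. The controller multiplies each number of a shift by 250 mm and each number of a turn by 30 degrees. A row lasts 1/12 s, in which the tool goes at most 41.7 mm and 7.16 degrees, less where a joint would pass 70% of its speed; a pose out of reach is approached as far as the arm can. A call with a number of a shift or a turn outside -1 to 1 is refused whole. A call with a gripper value outside its range is refused whole. "jaw" is the closure, from -1 (fully open) to 1 (shut), so that 0 is half open, set as the call begins (left out, the last holds). The fingers move at their own pace and stop on an object; "newtons" is the grip in N (left out, the last holds). Time passes only in rows, so rows that repeat a pose let the fingers close, or fill a call up. It gives the time, the measured TCP pose, the force, the opening and the grip force at its end, in the units of the state.
- get_state(): the state, without advancing time (a new reading comes with each control period).
- grab_frame(name): name is "scene" or "side" or "wrist"; returns the picture (480x640x3 uint8, blue, green, red); there is no depth.
- camera_model(name): a dict with "fx", "fy", "cx", "cy" (pixels), "xyz" and "rotation" of the camera in the world. Camera axes: x right, y down, z forward; pixel columns grow to the right and rows downward; lengths in m; the calibration is good to about 2 mm. A picture is of the moment at which its call begins: read the wrist's pose just before it. camera_model takes no time and is no camera call; for the wrist camera it gives the pose at the moment of the call.
- job_done(): hands the job in; it is judged then, once.
The state is a dict: "t": time; "q": joint angles; "qd": joint speeds; "joint_efforts": joint torques, N m; "eef_pos": TCP position; "ee_rot": TCP orientation; "force": force on the tool from outside, world axes, zero at the start; "moment": the same for the moment, N m; "width": finger opening in m; "gripper_force": force on a finger pad.
Only numpy, scipy, OpenCV 4.12 (cv2) and the standard library are available. Lean on these libraries where they do the work, as an engineer would, in place of code of your own. Each camera call takes 0.05 s, during which the arm holds its last target. There are 200 camera calls.

### The job

Check the hardness of the brass disc clamped in the tilting work-holder: swing the latch lever of the grey instrument case free, raise the case's lid until it stands about upright, and take out the gauge, the square-bodied one of the three instruments. Press its sprung nose lightly on the disc inside the scribed ring (not on the cross), with the gauge square to the tilted disc, so that the nose is pushed in about halfway and not to its stop. Finish while still holding the gauge pressed there with the lid and the latch left open; do not shift the disc, and leave the other instruments and the things on the bench where they are.

Things in the scene. Friction and masses are not known exactly. Their poses are not given: they have to be found in the camera images.
- case: Grey instrument case fixed to the bench. Base 160 (x) x 220 (y) mm, rim 50 mm up, 120 mm tall shut. Origin: centre of the underside; x from front (latch, handle; robot side) to back, z up. A grey foam-look rigid insert, top 47 mm above the origin, has three sockets at x = -15 mm, y = -60, 0, +60 mm, each holding an instrument upright; which is where varies.
- latch (a joint): Latch lever: steel bar turning level on an upright pivot at the case front, round knob on its free end. As found 0 to 0.15 rad: lies along the front over a lip of the lid and blocks it. Grows as the knob swings away from the case (its -x), clockwise from above; 1.57: points straight out, stop 1.75. Lip free from about 1.1; swing past 1.3. Takes about 1 N at the knob, stays where left.
- latch_knob (a point): Point on the axis of the latch's upright knob, to grip: knob 13 mm diameter, from 65 to 99 mm above the bench; this point is 86 mm above the bench, 55 mm from the pivot axis and, as found, about 25 mm in front of the lid's front wall.
- latch_pivot (a point): Point on the latch lever's upright pivot axis, 83 mm above the bench; in the case's frame at x = -105, y = +95 mm.
- lid (a joint): Lid hinge, along the case's y at the back rim. 0 shut, grows as the front edge rises, 1.57 rad upright, stop 1.75. Stiff: the lid (0.35 kg) stays at any angle it is left at; raising it takes about 5 N at the handle. The latch blocks it until swung free.
- lid_handle (a point): Middle of the lid's handle: round bar 10 mm diameter, 75 mm long along the case's y, standing 40 mm off the lid's front wall on a leg at each end; 90 mm above the bench when shut. Pinched from above (fingers closing along the case's x) it turns between the fingers, so the gripper can stay upright while carrying it round the hinge (radius 206 mm). x points to the hinge, y along the bar.
- lid_hinge (a point): Point on the lid's hinge axis, middle of the back rim, 50 mm above the bench. Shut, the handle is at x = -202, y = -57.5, z = +40 mm from it (case axes).
- gauge: Hardness gauge: black body 22 mm square, flange 30 x 30 x 6 mm below it, flat top 62 mm above the origin. Origin: centre of the flange's underside, resting on the insert; z up along the gauge, x, y parallel to its sides. Below: stem 18 mm diameter, 20 long, in a 20 mm socket, then the sprung nose to 38 mm below the origin. Lift 45 mm or more to clear. 0.16 kg. Grip about 40 mm above the origin.
- gauge_nose (a joint): How far the gauge's nose is pushed in (m): 0 free, 0.012 at its stop. The spring takes about 0.8 N to start, then 0.4 N per mm (3.2 N at 6 mm, 5.6 N at the stop).
- gauge_tip (a point): Tip of the gauge's sprung nose, a steel pin 7 mm in diameter, on the gauge's axis, 38 mm below the gauge's origin when free. Its z axis is the gauge's.
- disc: Brass disc, 120 mm diameter, 4 mm thick, clamped by two dogs at its edge on a grey tilting work-holder (base 130 mm square, fixed). Origin: on the tilt axis, 18 mm below the centre of its upper face; z the normal of its face, x and y in it. The face is about 80 mm above the bench and leans roughly towards the robot by 0.15 to 0.45 rad. The tilt is clamped stiffly and stands light pressing.
- spot (a point): Centre of the scribed ring (20 mm diameter) on the disc's upper face. z is the outward normal of the face, x and y lie in it. A scribed cross elsewhere on the disc is not the spot.
- scriber: Bystander in the case: slim round black instrument, 16 mm diameter, standing in a socket, top 34 mm above the insert. Leave it.
- dome_punch: Bystander in the case: round black instrument with a 28 mm ball top, top 52 mm above the insert. Leave it.
- bowl: Bystander: brass bowl, 110 mm diameter, 50 mm tall, at the right edge of the work area.
- stake_block: Bystander: steel block 50 x 50 x 35 mm behind the work-holder.
- collar: Bystander: copper ring, 44 mm diameter, 18 mm tall, in front of the work-holder.
- tin: Bystander: metal can, 68 mm diameter, 90 mm tall, at the left edge of the work area.

How it is judged:
On the way, in this order (a step that is already met when the one before it is completed fails the run):
1. the latch lever is swung free of the lid, the lid still shut (value of joint latch above 1.1 rad and value of joint lid below 0.1 rad), for 0.1 s.
2. the lid is raised to about upright (value of joint lid above 1.2 rad), for 0.2 s.
3. the gauge is lifted clear of the case in the fingers (z of gauge in the frame of case above 0.085 m and contact force between the fingers and gauge above 2 N), for 0.1 s.
At the end, for the whole second after the job is handed in: Ends holding: gauge in the fingers, nose tip within 9 mm of the ring's centre, axis within 0.15 rad of the disc's normal, nose in by 2.5 to 10.5 mm (1.2 to 8 N on the disc), lid still over 1.1 rad, latch still over 1.0 rad (distance between gauge_tip and spot below 0.009 m and angle between the z axis of gauge and the z axis of spot, either way round below 0.15 rad and z of gauge in the frame of spot above 0.02 m and value of joint gauge_nose between 0.0025 and 0.0105 m and contact force between gauge and disc between 1.2 and 8 N and contact force between the fingers and gauge above 2 N and value of joint lid above 1.1 rad and value of joint latch above 1 rad); the arm keeps its last pose, push and grip.
It fails at once if the gauge is pressed on the disc with more than 25 N (contact force between gauge and disc above 25 N).
It fails at once if the disc is shifted or tilted by more than 5 mm at the spot (distance of spot from where it was at the start of the episode above 0.005 m).
It fails at once if another instrument is moved more than 15 mm (distance of any of scriber, dome_punch from where it was at the start of the episode above 0.015 m).
It fails at once if a thing on the bench is moved more than 30 mm (distance of any of bowl, stake_block, collar, tin from where it was at the start of the episode above 0.03 m).
It also fails if it takes over 64 s, if anything falls off the work surface, if the arm or the gripper's body presses on something with over 40 N, if the wrist force passes 120 N, or if a joint passes its speed limit or range.

## Working session

There is one attempt and no reset: what is moved stays moved. The work goes in short steps, Python scripts to look and compute and a tool call to move; the robot and the scene stay as the last step left them, time stands still between calls to the robot, and variables do not carry over. Pictures are saved under pics/ and viewed, at most 10 in all, crops included, and the job is handed in when it is done.

Besides the shell and the picture viewer there is one more tool, called after ">>>" in YAML: its name, and indented under it one key for each argument. apply_moves: Moves the arm, as the interface text tells. Shifts and turns lie within -1 to 1; 1 stands for 250 mm of shift or 30 degrees of turn. Its arguments: {"type":"object","properties":{"steps":{"type":"array"},"jaw":{"type":"number"},"newtons":{"type":"number"}},"required":["steps"]}

```bash
ls; mkdir -p pics; cat > h.py <<'E'
from station import *
import numpy as np, cv2
from scipy.spatial.transform import Rotation as R
def cam(n):
    m=camera_model(n); K=np.array([[m['fx'],0,m['cx']],[0,m['fy'],m['cy']],[0,0,1]]); return K,np.array(m['xyz']),np.array(m['rotation'])
E
python3 - <<'E'
from h import *
s=get_state();print(s)
for n in ('scene','side','wrist'):
    print(n,camera_model(n)); cv2.imwrite(f'pics/{n}0.png',grab_frame(n))
E
```

```text
pics
{'t': 0.0, 'q': array([-9.77931239e-01,  3.59365818e-01,  1.10770851e-02, -3.68245005e-04,
       -1.22406982e+00, -2.88133787e-01]), 'qd': array([ 7.17924071e-05, -2.78580888e-04,  1.30118661e-03, -1.58266660e-03,
        9.10848915e-04,  1.12083928e-03]), 'joint_efforts': array([ 4.92872332e-04, -5.82720244e+01,  2.93052399e+01,  6.99735001e+00,
        6.73428556e-03, -2.09383011e-04]), 'eef_pos': array([ 0.20238908, -0.64344674,  0.22564097]), 'ee_rot': array([ 3.13999645e+00, -1.12066576e-04, -2.83698667e+00]), 'force': array([ 0.62182947,  0.75266169, -0.21493019]), 'moment': array([-0.02076819,  0.04207644,  0.01720745]), 'gripper_force': 0.0, 'width': 0.08783882182864511}
scene {'fx': 543.7579275947932, 'fy': 543.7579275947932, 'cx': 317.4508493466422, 'cy': 243.47023317206563, 'xyz': array([ 0.98088112, -0.71545194,  0.92503724]), 'rotation': array([-2.36876079, -0.01273599,  0.52794062])}
side {'fx': 480.6455584256417, 'fy': 480.6455584256417, 'cx': 310.3271310308344, 'cy': 239.70390844096818, 'xyz': array([0.46629911, 0.86282279, 0.84574468]), 'rotation': array([-2.29747029,  0.00802975, -3.01755107])}
wrist {'fx': 341.80948244321354, 'fy': 341.80948244321354, 'cx': 323.7374285650051, 'cy': 245.2705672729979, 'xyz': array([ 0.12290302, -0.66962241,  0.38394371]), 'rotation': array([ 2.83414155e+00, -4.81683859e-04,  1.87597367e+00])}
```

```bash
python3 - <<'E'
import station; print([x for x in dir(station) if x[0]!='_']); print(getattr(station,'hold_point_z',None))
E
```

```text
['Unreachable', 'camera_model', 'get_state', 'grab_frame', 'hold_point_z', 'job_done']
0.0188
```

View pics/scene0.png

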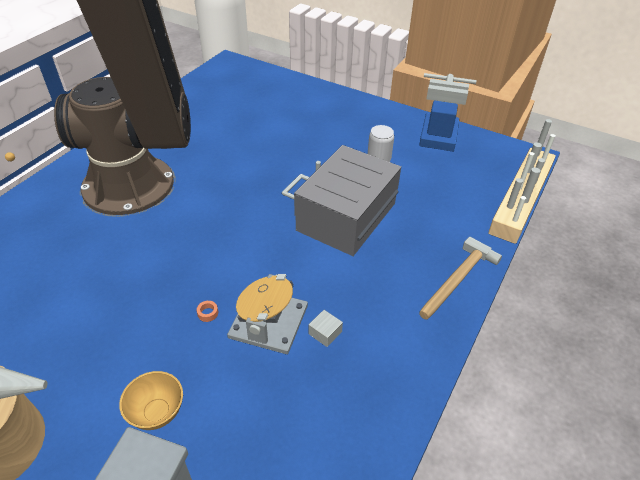

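View pics/side0.png

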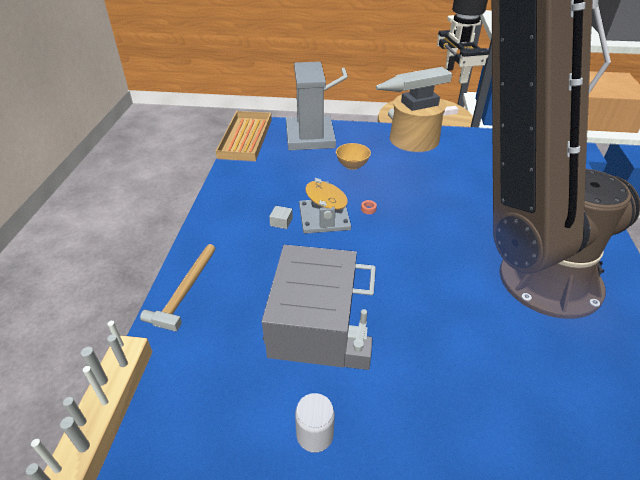

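Scene: knob top ~(318,163), handle ~(295,187), disc centre (265,298) with ring (263,289). Side: knob (363,313), handle bar (373,279), disc (326,195). Enlarging the two regions in one montage.

```bash
python3 - <<'E'
from h import *
a=cv2.imread('pics/scene0.png');b=cv2.imread('pics/side0.png')
def c(im,x,y,w,h): return cv2.resize(im[y:y+h,x:x+w],(400,300),interpolation=cv2.INTER_CUBIC)
cv2.imwrite('pics/m1.png',np.vstack([np.hstack([c(a,275,135,133,100),c(a,225,270,80,60)]),np.hstack([c(b,255,240,200,150),c(b,290,170,80,60)])]))
E
```

```text
(no output)
```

View pics/m1.png

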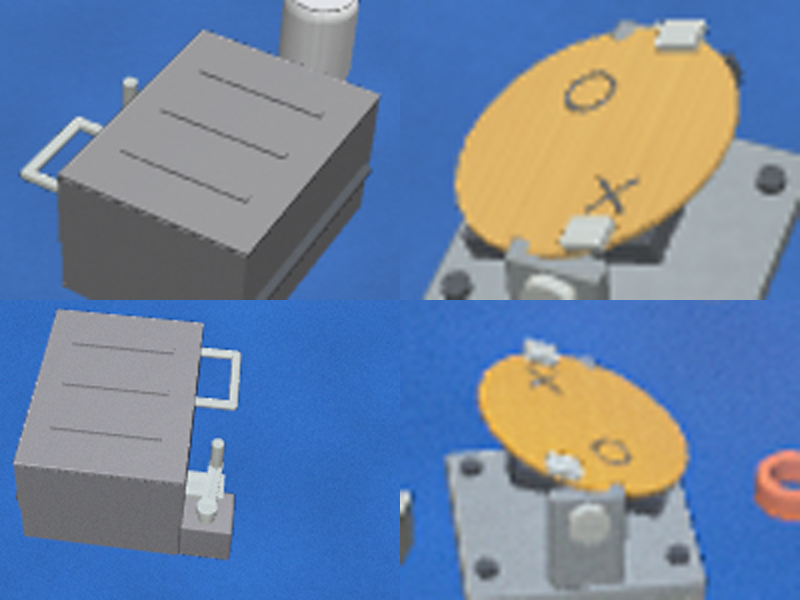

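Montage: lid corners, handle ends, knob tip, ring and cross are all readable in both views; the disc leans toward the robot. Triangulating.

```bash
cat >> h.py <<'E'
def tri(obs):  # obs: list of (K,xyz,rpy,pix)
    A=[];b=[]
    for K,c,r,p in obs:
        d=R.from_euler('xyz',r).as_matrix()@np.linalg.inv(K)@[*p,1]; d/=np.linalg.norm(d)
        P=np.eye(3)-np.outer(d,d); A.append(P); b.append(P@c)
    A=np.vstack(A);b=np.hstack(b); x=np.linalg.lstsq(A,b,rcond=None)[0]
    return x, np.linalg.norm(A@x-b)
def proj(K,c,r,X):
    v=(np.atleast_2d(X)-c)@R.from_euler('xyz',r).as_matrix(); return (v/v[:,2:])[:,:2]*[K[0,0],K[1,1]]+K[:2,2]
E
python3 - <<'E'
from h import *
S=cam('scene');D=cam('side')
pts=dict(FL=((343.2,145),(347.5,331)),BL=((401.4,166.9),(263,321.5)),BR=((357.5,219.5),(284,245)),FR=((295,194.2),(356.5,251.5)),
knobtop=((318.6,162.3),(363.5,311.5)),hR=((283.3,192.9),(374,265.5)),hL=((300.9,175.2),(373,293)),ring=((263,288.2),(332.4,200.4)),cross=((267.2,309),(318.8,185.8)))
X={}
for k,(p,q) in pts.items():
    X[k],e=tri([(*S,p),(*D,q)]); print(k,X[k].round(4),round(e,4))
for a,b in (('FR','FL'),('BR','BL'),('FL','BL'),('FR','BR'),('hR','hL')):
    d=X[b]-X[a]; print(a,b,np.linalg.norm(d).round(4),np.degrees(np.arctan2(d[1],d[0])).round(2))
from scipy.optimize import least_squares
C=[]
for n,cm,(x0,y0,x1,y1) in (('scene',S,(225,265,310,335)),('side',D,(295,170,360,222))):
    im=cv2.cvtColor(cv2.imread(f'pics/{n}0.png'),cv2.COLOR_BGR2HSV)[y0:y1,x0:x1]
    m=cv2.inRange(im,(10,100,120),(30,255,255)); m=cv2.morphologyEx(m,cv2.MORPH_CLOSE,np.ones((3,3)))
    c=max(cv2.findContours(m,cv2.RETR_EXTERNAL,cv2.CHAIN_APPROX_NONE)[0],key=cv2.contourArea)[:,0]+[x0,y0]
    C.append((cm,c.astype(float)))
t=np.linspace(0,2*np.pi,400)
def circ(p):
    n=np.array([p[3],p[4],1]);n/=np.linalg.norm(n);u=np.cross(n,[0,1,0]);u/=np.linalg.norm(u);v=np.cross(n,u)
    return p[:3]+.06*(np.cos(t)[:,None]*u+np.sin(t)[:,None]*v)
def f(p):
    c=circ(p);r=[]
    for cm,o in C:
        q=proj(*cm,c); r.append(np.linalg.norm(o[:,None]-q[None],axis=2).min(1))
    return np.hstack(r)
s=least_squares(f,[*(X['ring']*.6+X['cross']*.4),-.3,0],loss='soft_l1',f_scale=.5,diff_step=1e-4)
n=np.array([s.x[3],s.x[4],1]);n/=np.linalg.norm(n);print('disc',s.x[:3].round(4),'n',n.round(4),'tilt',np.arccos(n[2]),'res',np.median(f(s.x)), 'ringplane',(X['ring']-s.x[:3])@n,np.linalg.norm(X['ring']-s.x[:3]))
E
```

```text
FL [0.4736 0.3007 0.1194] 0.0021
BL [0.6356 0.296  0.1181] 0.0021
BR [0.6307 0.0765 0.1184] 0.001
FR [0.4685 0.079  0.1175] 0.0025
knobtop [0.4439 0.2315 0.0981] 0.0003
hR [0.4272 0.0932 0.0928] 0.0019
hL [0.4269 0.1733 0.0906] 0.0016
ring [ 0.5413 -0.1593  0.0749] 0.0007
cross [ 0.5831 -0.2055  0.0863] 0.001
FR FL 0.2218 88.69
BR BL 0.2195 88.71
FL BL 0.1621 -1.68
FR BR 0.1622 -0.86
hR hL 0.0801 90.24
disc [ 0.5583 -0.1799  0.0786] n [-0.3551 -0.0749  0.9318] tilt 0.37139468497837097 res 0.6305411608285548 ringplane 0.0010283512123779367 0.026953614634021836
```

>>> apply_moves:
  steps:
    - {"translation": [0.1, 0.1, 0.02], "rotation": [0, 0, 0]}
    - {"translation": [0.2, 0.2, 0.04], "rotation": [0, 0, 0]}
    - {"translation": [0.3, 0.3, 0.06], "rotation": [0, 0, 0]}
    - {"translation": [0.4, 0.4, 0.08], "rotation": [0, 0, 0]}
    - {"translation": [0.5, 0.5, 0.1], "rotation": [0, 0, 0]}
    - {"translation": [0.6, 0.6, 0.12], "rotation": [0, 0, 0]}
    - {"translation": [0.7, 0.7, 0.14], "rotation": [0, 0, 0]}
    - {"translation": [0.8, 0.8, 0.16], "rotation": [0, 0, 0]}
    - {"translation": [0.9, 0.9, 0.18], "rotation": [0, 0, 0]}
    - {"translation": [1, 1, 0.2], "rotation": [0, 0, 0]}
  jaw: 0.36

```text
t: 0.98
eef_pos: [0.4534, -0.3923, 0.2767]
ee_rot: [3.141, -0.0, -2.837]
force: [-0.4, -1.4, -0.1]
width: 0.0297
gripper_force: 0.0
```

>>> apply_moves:
  steps:
    - {"translation": [0.05, 0.08, 0], "rotation": [0, 0, -0.06]}
    - {"translation": [0.1, 0.17, 0], "rotation": [0, 0, -0.12]}
    - {"translation": [0.15, 0.26, 0], "rotation": [0, 0, -0.18]}
    - {"translation": [0.2, 0.34, 0], "rotation": [0, 0, -0.24]}
    - {"translation": [0.25, 0.43, 0], "rotation": [0, 0, -0.3]}
    - {"translation": [0.3, 0.52, 0], "rotation": [0, 0, -0.38]}
    - {"translation": [0.35, 0.6, 0], "rotation": [0, 0, -0.46]}
    - {"translation": [0.4, 0.69, 0], "rotation": [0, 0, -0.54]}
    - {"translation": [0.4, 0.69, 0], "rotation": [0, 0, -0.62]}
    - {"translation": [0.4, 0.69, 0], "rotation": [0, 0, -0.62]}

```text
t: 1.82
eef_pos: [0.553, -0.2201, 0.2762]
ee_rot: [3.141, -0.001, 3.122]
force: [-0.4, -0.8, -0.1]
width: 0.0283
gripper_force: 0.0
```

```bash
python3 - <<'E'
from h import *
import json
m=cam('wrist'); cv2.imwrite('pics/w1.png',grab_frame('wrist'))
np.savez('pics/w1.npz',K=m[0],c=m[1],r=m[2])
s=get_state();print(s['t'],s['eef_pos'],s['ee_rot'],s['width'],m, proj(*m,[[.5413,-.1593,.0749],[.5583,-.18,.0786]]))
E
```

```text
1.8667 [ 0.5525988  -0.22079043  0.2762268 ] [ 3.14148457e+00 -7.09263429e-04  3.12367912e+00] 0.027830752998033153 (array([[341.80948244,   0.        , 323.73742857],
       [  0.        , 341.80948244, 245.27056727],
       [  0.        ,   0.        ,   1.        ]]), array([ 0.46972121, -0.21967511,  0.43440816]), array([2.83437775e+00, 8.30699443e-04, 1.55168562e+00])) [[381.99925675 206.2108684 ]
 [362.67556854 222.93524029]]
```

View pics/w1.png

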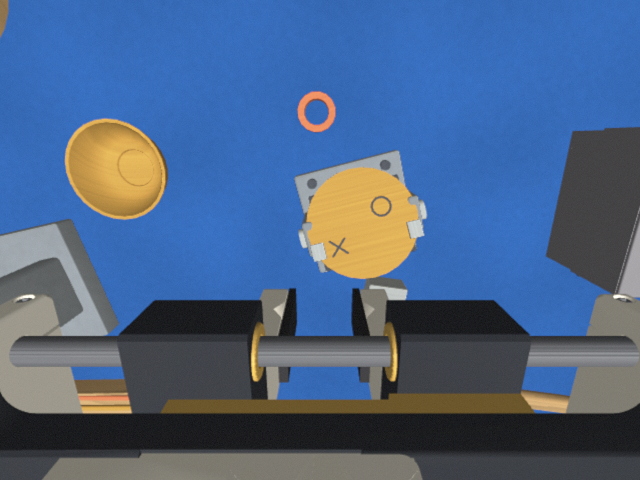

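Wrist view: ring at (381,206), cross (339,247), disc centre (363,222), dogs at (318,250)/(417,225); the predicted ring pixel (382,206) agrees. Refit the disc plane with all three views, then go to the knob.

```bash
cat > fit.py <<'E'
from h import *
from scipy.optimize import least_squares
S=cam('scene');D=cam('side');z=np.load('pics/w1.npz');W=(z['K'],z['c'],z['r'])
P0,e=tri([(*S,(263,288.2)),(*D,(332.4,200.4)),(*W,(381,206))]);print('ring',P0.round(4),e)
Q0,e=tri([(*S,(267.2,309)),(*D,(318.8,185.8)),(*W,(339,247))]);print('cross',Q0.round(4),e)
C=[]
for n,cm,(x0,y0,x1,y1) in (('scene0',S,(225,265,310,335)),('side0',D,(295,170,360,222)),('w1',W,(290,155,430,285))):
    im=cv2.cvtColor(cv2.imread(f'pics/{n}.png'),cv2.COLOR_BGR2HSV)[y0:y1,x0:x1]
    m=cv2.inRange(im,(10,100,120),(30,255,255)); m=cv2.morphologyEx(m,cv2.MORPH_CLOSE,np.ones((3,3)))
    c=max(cv2.findContours(m,cv2.RETR_EXTERNAL,cv2.CHAIN_APPROX_NONE)[0],key=cv2.contourArea)
    C.append((cm,c[:,0].astype(float)+[x0,y0]))
t=np.linspace(0,2*np.pi,600)
def nrm(p):
    n=np.array([p[3],p[4],1]);return n/np.linalg.norm(n)
def f(p,sel=None):
    n=nrm(p);u=np.cross(n,[0,1,0]);u/=np.linalg.norm(u);v=np.cross(n,u)
    c=p[:3]+.06*(np.cos(t)[:,None]*u+np.sin(t)[:,None]*v);r=[]
    for i,(cm,o) in enumerate(C):
        if sel is None or i in sel: r.append(np.linalg.norm(o[:,None]-proj(*cm,c)[None],axis=2).min(1))
    return np.hstack(r)
for sel in (None,(0,1),(0,2),(1,2)):
    s=least_squares(lambda p:f(p,sel),[*(P0*.6+Q0*.4),-.3,0],loss='soft_l1',f_scale=.3,diff_step=1e-4)
    n=nrm(s.x);print(sel,s.x[:3].round(4),n.round(3),np.arccos(n[2]).round(3),np.median(f(s.x,sel)).round(2),'ring above',((P0-s.x[:3])@n).round(4))
E
python3 fit.py
```

```text
ring [ 0.5413 -0.1598  0.0747] 0.0010267683804637544
cross [ 0.5829 -0.2056  0.0861] 0.0011302418375943259
None [ 0.5578 -0.1807  0.075 ] [-0.378 -0.051  0.925] 0.391 0.62 ring above 0.0049
(0, 1) [ 0.5584 -0.1799  0.0786] [-0.354 -0.076  0.932] 0.37 0.63 ring above 0.0009
(0, 2) [ 0.5583 -0.1797  0.0742] [-0.346  0.044  0.937] 0.356 0.7 ring above 0.0072
(1, 2) [ 0.5585 -0.1816  0.0732] [-0.359 -0.133  0.924] 0.393 0.5 ring above 0.0047
```

>>> apply_moves:
  steps:
    - {"translation": [-0.04, 0.16, 0], "rotation": [0, 0, 0]}
    - {"translation": [-0.08, 0.32, 0], "rotation": [0, 0, 0]}
    - {"translation": [-0.12, 0.48, 0], "rotation": [0, 0, 0]}
    - {"translation": [-0.16, 0.64, 0], "rotation": [0, 0, 0]}
    - {"translation": [-0.2, 0.8, 0], "rotation": [0, 0, 0]}
    - {"translation": [-0.24, 0.9, 0], "rotation": [0, 0, 0]}
    - {"translation": [-0.28, 1, 0], "rotation": [0, 0, 0]}
    - {"translation": [-0.32, 1, 0], "rotation": [0, 0, 0]}
    - {"translation": [-0.36, 1, 0], "rotation": [0, 0, 0]}
    - {"translation": [-0.36, 1, 0], "rotation": [0, 0, 0]}

```text
t: 2.7
eef_pos: [0.4609, 0.0279, 0.2769]
ee_rot: [3.141, 0.0, 3.123]
force: [-0.4, -0.2, 0.0]
width: 0.028
gripper_force: 0.0
```

```bash
python3 - <<'E'
from h import *
m=cam('wrist'); cv2.imwrite('pics/w2.png',grab_frame('wrist'))
np.savez('pics/w2.npz',K=m[0],c=m[1],r=m[2])
s=get_state();print(s['t'],s['eef_pos'],s['ee_rot'],s['width'],proj(*m,[[.444,.2315,.098],[.427,.0932,.09],[.427,.1733,.09],[.449,.285,.083]]))
E
```

```text
2.75 [0.4618583  0.02777762 0.27693668] [3.14129447e+00 6.73817943e-04 3.12219044e+00] 0.028374643041358196 [[529.50772483 202.66918994]
 [389.56676287 186.93013093]
 [469.49573859 185.4621433 ]
 [572.07447197 203.83977811]]
```

View pics/w2.png

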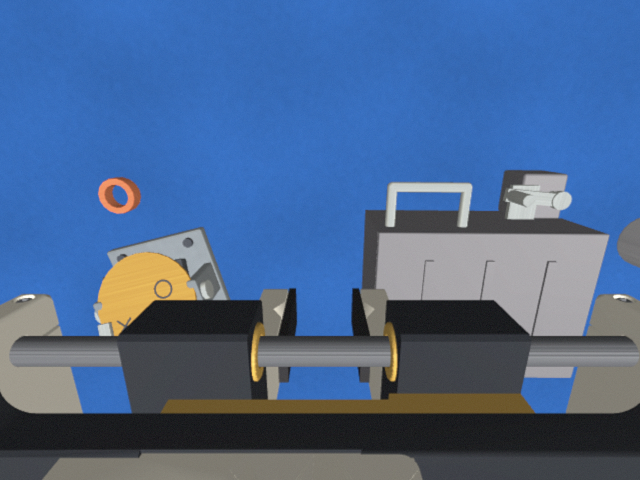

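Wrist view: handle bar at v≈187 from u 389 to 469, knob top ≈(529,201), pivot ≈(562,200): agree with the triangulated points. Going over the knob.

>>> apply_moves:
  steps:
    - {"translation": [-0.01, 0.13, 0], "rotation": [0, 0, 0]}
    - {"translation": [-0.02, 0.27, 0], "rotation": [0, 0, 0]}
    - {"translation": [-0.04, 0.41, 0], "rotation": [0, 0, 0]}
    - {"translation": [-0.06, 0.55, 0], "rotation": [0, 0, 0]}
    - {"translation": [-0.072, 0.69, -0.1], "rotation": [0, 0, 0]}
    - {"translation": [-0.072, 0.815, -0.2], "rotation": [0, 0, 0]}
    - {"translation": [-0.072, 0.815, -0.3], "rotation": [0, 0, 0]}
    - {"translation": [-0.072, 0.815, -0.42], "rotation": [0, 0, 0]}
    - {"translation": [-0.072, 0.815, -0.48], "rotation": [0, 0, 0]}
    - {"translation": [-0.072, 0.815, -0.48], "rotation": [0, 0, 0]}

```text
t: 3.58
eef_pos: [0.4434, 0.2301, 0.1528]
ee_rot: [-3.137, -0.005, 3.12]
force: [-0.8, -0.8, 0.1]
width: 0.0284
gripper_force: 0.0
```

```bash
python3 - <<'E'
from h import *
s=get_state();print(s['t'],s['eef_pos'],s['ee_rot'],s['q'])
m=cam('wrist'); im=grab_frame('wrist'); cv2.imwrite('pics/w3.png',im)
print(proj(*m,[[.444,.2315,.098]]))
E
```

```text
3.5833 [0.44344804 0.23010403 0.15278731] [-3.13678506 -0.00484024  3.12042066] [ 8.72059500e-01  1.38074932e-01 -4.67009774e-01 -9.16285235e-04
 -9.72491749e-01 -2.46349753e+00]
[[328.35007012 268.67783251]]
```

View pics/w3.png

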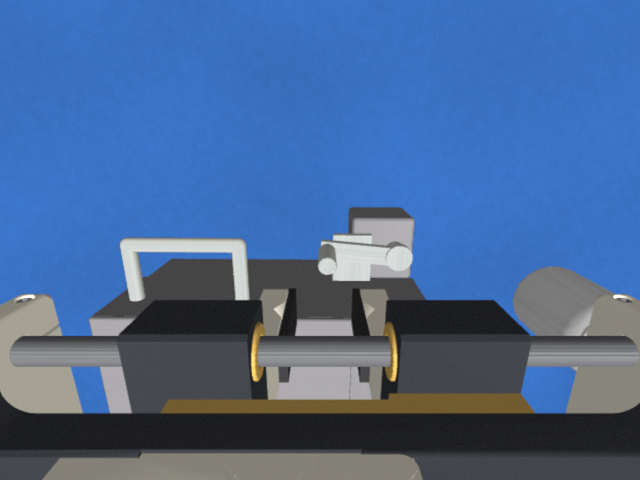

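>>> apply_moves:
  steps:
    - {"translation": [0.002, 0.005, -0.05], "rotation": [0, 0, 0]}
    - {"translation": [0.002, 0.005, -0.1], "rotation": [0, 0, 0]}
    - {"translation": [0.002, 0.005, -0.15], "rotation": [0, 0, 0]}
    - {"translation": [0.002, 0.005, -0.2], "rotation": [0, 0, 0]}
    - {"translation": [0.002, 0.005, -0.24], "rotation": [0, 0, 0]}
    - {"translation": [0.002, 0.005, -0.27], "rotation": [0, 0, 0]}
    - {"translation": [0.002, 0.005, -0.3], "rotation": [0, 0, 0]}
    - {"translation": [0.002, 0.005, -0.32], "rotation": [0, 0, 0]}
    - {"translation": [0.002, 0.005, -0.32], "rotation": [0, 0, 0]}
    - {"translation": [0.002, 0.005, -0.32], "rotation": [0, 0, 0]}

```text
t: 4.47
eef_pos: [0.4452, 0.2337, 0.0767]
ee_rot: [-3.141, 0.0, 3.122]
force: [-0.0, -0.3, 0.1]
width: 0.028
gripper_force: 0.0
```

>>> apply_moves:
  steps:
    - {"translation": [0, 0, 0], "rotation": [0, 0, 0]}
    - {"translation": [0, 0, 0], "rotation": [0, 0, 0]}
    - {"translation": [0, 0, 0], "rotation": [0, 0, 0]}
    - {"translation": [0, 0, 0], "rotation": [0, 0, 0]}
    - {"translation": [0, 0, 0], "rotation": [0, 0, 0]}
    - {"translation": [0, 0, 0], "rotation": [0, 0, 0]}
    - {"translation": [0, 0, 0], "rotation": [0, 0, 0]}
    - {"translation": [0, 0, 0], "rotation": [0, 0, 0]}
    - {"translation": [0, 0, 0], "rotation": [0, 0, 0]}
    - {"translation": [0, 0, 0], "rotation": [0, 0, 0]}
  jaw: 1
  newtons: 10

```text
t: 5.3
eef_pos: [0.4444, 0.232, 0.0768]
ee_rot: [-3.139, -0.001, 3.122]
force: [-1.9, -6.3, 5.4]
width: 0.0122
gripper_force: 10.0
```

>>> apply_moves:
  steps:
    - {"translation": [-0.025, 0.004, 0], "rotation": [0, 0, 0]}
    - {"translation": [-0.056, 0.013, 0], "rotation": [0, 0, 0]}
    - {"translation": [-0.086, 0.026, 0], "rotation": [0, 0, 0]}
    - {"translation": [-0.114, 0.044, 0], "rotation": [0, 0, 0]}
    - {"translation": [-0.139, 0.066, 0], "rotation": [0, 0, 0]}
    - {"translation": [-0.16, 0.091, 0], "rotation": [0, 0, 0]}
    - {"translation": [-0.177, 0.119, 0], "rotation": [0, 0, 0]}
    - {"translation": [-0.19, 0.15, 0], "rotation": [0, 0, 0]}
    - {"translation": [-0.198, 0.182, 0], "rotation": [0, 0, 0]}
    - {"translation": [-0.2, 0.204, 0], "rotation": [0, 0, 0]}

```text
t: 6.13
eef_pos: [0.3934, 0.2832, 0.0761]
ee_rot: [-3.139, -0.002, 3.121]
force: [-3.3, -3.0, 0.5]
width: 0.0127
gripper_force: 10.0
```

>>> apply_moves:
  steps:
    - {"translation": [0, 0, 0], "rotation": [0, 0, 0]}
    - {"translation": [0, 0, 0], "rotation": [0, 0, 0]}
    - {"translation": [0, 0, 0], "rotation": [0, 0, 0]}
    - {"translation": [0, 0, 0.08], "rotation": [0, 0, 0]}
    - {"translation": [0, 0, 0.16], "rotation": [0, 0, 0]}
    - {"translation": [0, 0, 0.24], "rotation": [0, 0, 0]}
    - {"translation": [0, 0, 0.32], "rotation": [0, 0, 0.23]}
    - {"translation": [0.04, -0.12, 0.4], "rotation": [0, 0, 0.46]}
    - {"translation": [0.07, -0.25, 0.4], "rotation": [0, 0, 0.7]}
    - {"translation": [0.1, -0.35, 0.4], "rotation": [0, 0, 0.9]}
  jaw: 0.41

```text
t: 6.97
eef_pos: [0.4207, 0.1962, 0.1781]
ee_rot: [3.14, 0.003, -2.683]
force: [-1.0, 0.5, -0.7]
width: 0.0259
gripper_force: 0.0
```

>>> apply_moves:
  steps:
    - {"translation": [0, -0.05, 0], "rotation": [0, 0, 0.2]}
    - {"translation": [0, -0.1, 0], "rotation": [0, 0, 0.4]}
    - {"translation": [0.01, -0.15, 0], "rotation": [0, 0, 0.6]}
    - {"translation": [0.02, -0.2, 0], "rotation": [0, 0, 0.8]}
    - {"translation": [0.03, -0.24, 0], "rotation": [0, 0, 1]}
    - {"translation": [0.03, -0.24, 0], "rotation": [0, 0, 1]}
    - {"translation": [0.03, -0.24, 0], "rotation": [0, 0, 1]}
    - {"translation": [0.03, -0.24, 0], "rotation": [0, 0, 1]}
    - {"translation": [0.03, -0.24, 0], "rotation": [0, 0, 1]}
    - {"translation": [0.03, -0.24, 0], "rotation": [0, 0, 1]}

```text
t: 7.8
eef_pos: [0.4275, 0.1376, 0.1766]
ee_rot: [-3.142, 0.0, -2.167]
force: [0.0, 0.5, 0.3]
width: 0.0257
gripper_force: 0.0
```

>>> apply_moves:
  steps:
    - {"translation": [0, 0, 0], "rotation": [0, 0, 0.2]}
    - {"translation": [0, 0, 0], "rotation": [0, 0, 0.4]}
    - {"translation": [0, 0, 0], "rotation": [0, 0, 0.6]}
    - {"translation": [0, 0, 0], "rotation": [0, 0, 0.8]}
    - {"translation": [0, 0, 0], "rotation": [0, 0, 1]}
    - {"translation": [0, 0, 0], "rotation": [0, 0, 1]}
    - {"translation": [0, 0, 0], "rotation": [0, 0, 1]}
    - {"translation": [0, 0, 0], "rotation": [0, 0, 1]}
    - {"translation": [0, 0, 0], "rotation": [0, 0, 1]}
    - {"translation": [0, 0, 0], "rotation": [0, 0, 1]}

```text
t: 8.63
eef_pos: [0.4275, 0.1372, 0.1765]
ee_rot: [3.142, 0.0, -1.645]
force: [-0.3, -0.3, -0.1]
width: 0.0261
gripper_force: 0.0
```

```bash
python3 - <<'E'
from h import *
s=get_state();print(s['t'],s['eef_pos'],s['ee_rot'],s['q'],s['width'])
S=cam('scene');D=cam('side')
a=grab_frame('scene');b=grab_frame('side');cv2.imwrite('pics/s1.png',a);cv2.imwrite('pics/d1.png',b)
E
```

```text
8.6333 [0.42753073 0.13720059 0.17654959] [ 3.14159087e+00  2.44536924e-05 -1.64462124e+00] [ 7.51870842e-01  2.13156754e-02 -5.37186479e-01 -2.10998238e-05
 -1.01227741e+00 -8.25684574e-01] 0.026063281493158022
```

>>> apply_moves:
  steps:
    - {"translation": [0, -0.016, -0.06], "rotation": [0, 0, 0.1]}
    - {"translation": [0, -0.016, -0.12], "rotation": [0, 0, 0.1]}
    - {"translation": [0, -0.016, -0.18], "rotation": [0, 0, 0.1]}
    - {"translation": [0, -0.016, -0.24], "rotation": [0, 0, 0.1]}
    - {"translation": [0, -0.016, -0.3], "rotation": [0, 0, 0.1]}
    - {"translation": [0, -0.016, -0.35], "rotation": [0, 0, 0.1]}
    - {"translation": [0, -0.016, -0.39], "rotation": [0, 0, 0.1]}
    - {"translation": [0, -0.016, -0.42], "rotation": [0, 0, 0.1]}
    - {"translation": [0, -0.016, -0.42], "rotation": [0, 0, 0.1]}
    - {"translation": [0, -0.016, -0.42], "rotation": [0, 0, 0.1]}

```text
t: 9.57
eef_pos: [0.4275, 0.133, 0.0715]
ee_rot: [3.141, -0.001, -1.591]
force: [-0.4, 0.0, 0.4]
width: 0.0258
gripper_force: 0.0
```

>>> apply_moves:
  steps:
    - {"translation": [0, 0, 0], "rotation": [0, 0, 0]}
    - {"translation": [0, 0, 0], "rotation": [0, 0, 0]}
    - {"translation": [0, 0, 0], "rotation": [0, 0, 0]}
    - {"translation": [0, 0, 0], "rotation": [0, 0, 0]}
    - {"translation": [0, 0, 0], "rotation": [0, 0, 0]}
    - {"translation": [0, 0, 0], "rotation": [0, 0, 0]}
    - {"translation": [0, 0, 0], "rotation": [0, 0, 0]}
    - {"translation": [0, 0, 0], "rotation": [0, 0, 0]}
    - {"translation": [0, 0, 0], "rotation": [0, 0, 0]}
    - {"translation": [0, 0, 0], "rotation": [0, 0, 0]}
  jaw: 1
  newtons: 20

```text
t: 10.4
eef_pos: [0.4286, 0.1335, 0.0722]
ee_rot: [-3.14, 0.001, -1.59]
force: [4.8, -2.7, 0.3]
width: 0.0096
gripper_force: 20.0
```

>>> apply_moves:
  steps:
    - {"translation": [0.014, 0, 0.06], "rotation": [0, 0, 0]}
    - {"translation": [0.033, -0.001, 0.119], "rotation": [0, 0, 0]}
    - {"translation": [0.056, -0.001, 0.176], "rotation": [0, 0, 0]}
    - {"translation": [0.083, -0.002, 0.232], "rotation": [0, 0, 0]}
    - {"translation": [0.114, -0.002, 0.285], "rotation": [0, 0, 0]}
    - {"translation": [0.15, -0.003, 0.336], "rotation": [0, 0, 0]}
    - {"translation": [0.189, -0.004, 0.384], "rotation": [0, 0, 0]}
    - {"translation": [0.231, -0.005, 0.428], "rotation": [0, 0, 0]}
    - {"translation": [0.277, -0.006, 0.47], "rotation": [0, 0, 0]}
    - {"translation": [0.326, -0.007, 0.508], "rotation": [0, 0, 0]}

```text
t: 11.23
eef_pos: [0.5063, 0.1312, 0.1989]
ee_rot: [3.136, -0.0, -1.591]
force: [-14.3, 4.5, 11.2]
width: 0.0093
gripper_force: 20.0
```

>>> apply_moves:
  steps:
    - {"translation": [0.05, -0.001, 0.042], "rotation": [0, 0, 0]}
    - {"translation": [0.1, -0.002, 0.071], "rotation": [0, 0, 0]}
    - {"translation": [0.16, -0.003, 0.098], "rotation": [0, 0, 0]}
    - {"translation": [0.215, -0.004, 0.119], "rotation": [0, 0, 0]}
    - {"translation": [0.279, -0.005, 0.137], "rotation": [0, 0, 0]}
    - {"translation": [0.338, -0.006, 0.149], "rotation": [0, 0, 0]}
    - {"translation": [0.404, -0.007, 0.158], "rotation": [0, 0, 0]}
    - {"translation": [0.462, -0.009, 0.162], "rotation": [0, 0, 0]}
    - {"translation": [0.528, -0.011, 0.161], "rotation": [0, 0, 0]}
    - {"translation": [0.585, -0.012, 0.156], "rotation": [0, 0, 0]}

```text
t: 12.07
eef_pos: [0.6551, 0.1275, 0.2379]
ee_rot: [3.14, -0.001, -1.591]
force: [-2.5, -3.7, 2.9]
width: 0.0093
gripper_force: 20.0
```

>>> apply_moves:
  steps:
    - {"translation": [0.02, 0, -0.003], "rotation": [0, 0, 0]}
    - {"translation": [0.02, 0, -0.003], "rotation": [0, 0, 0]}
    - {"translation": [0.02, 0, -0.003], "rotation": [0, 0, 0]}
    - {"translation": [0.02, 0, -0.003], "rotation": [0, 0, 0]}
    - {"translation": [0.02, 0, -0.003], "rotation": [0, 0, 0]}
    - {"translation": [0.02, 0, -0.003], "rotation": [0, 0, 0]}
    - {"translation": [0.02, 0, -0.003], "rotation": [0, 0, 0]}
    - {"translation": [0.02, 0, -0.003], "rotation": [0, 0, 0]}
    - {"translation": [0.02, 0, -0.003], "rotation": [0, 0, 0]}
    - {"translation": [0.02, 0, -0.003], "rotation": [0, 0, 0]}

```text
t: 12.9
eef_pos: [0.6602, 0.1274, 0.2369]
ee_rot: [-3.141, -0.001, -1.591]
force: [2.8, -5.4, 0.0]
width: 0.0089
gripper_force: 20.0
```

>>> apply_moves:
  steps:
    - {"translation": [0, 0, 0], "rotation": [0, 0, 0]}
    - {"translation": [0, 0, 0], "rotation": [0, 0, 0]}
    - {"translation": [0, 0, 0], "rotation": [0, 0, 0]}
    - {"translation": [0, 0, 0.08], "rotation": [0, 0, 0]}
    - {"translation": [0, 0, 0.16], "rotation": [0, 0, 0]}
    - {"translation": [0, 0, 0.24], "rotation": [0, 0, 0]}
    - {"translation": [-0.1, 0.05, 0.3], "rotation": [0, 0, 0]}
    - {"translation": [-0.25, 0.1, 0.3], "rotation": [0, 0, -0.2]}
    - {"translation": [-0.4, 0.15, 0.3], "rotation": [0, 0, -0.4]}
    - {"translation": [-0.5, 0.2, 0.3], "rotation": [0, 0, -0.6]}
  jaw: 0.4

```text
t: 13.73
eef_pos: [0.5326, 0.1787, 0.3121]
ee_rot: [3.141, 0.001, -1.91]
force: [-0.4, 0.1, -0.2]
width: 0.0263
gripper_force: 0.0
```

>>> apply_moves:
  steps:
    - {"translation": [0, 0, 0], "rotation": [0, 0, -0.2]}
    - {"translation": [0, 0, 0], "rotation": [0, 0, -0.4]}
    - {"translation": [0, 0, 0], "rotation": [0, 0, -0.6]}
    - {"translation": [0, 0, 0], "rotation": [0, 0, -0.8]}
    - {"translation": [0, 0, 0], "rotation": [0, 0, -1]}
    - {"translation": [0, 0, 0], "rotation": [0, 0, -1]}
    - {"translation": [0, 0, 0], "rotation": [0, 0, -1]}
    - {"translation": [0, 0, 0], "rotation": [0, 0, -1]}
    - {"translation": [0, 0, 0], "rotation": [0, 0, -1]}
    - {"translation": [0, 0, 0], "rotation": [0, 0, -1]}

```text
t: 14.57
eef_pos: [0.5353, 0.1784, 0.3118]
ee_rot: [3.142, -0.0, -2.427]
force: [0.0, -0.3, -0.7]
width: 0.0266
gripper_force: 0.0
```

>>> apply_moves:
  steps:
    - {"translation": [0, 0, 0], "rotation": [0, 0, -0.2]}
    - {"translation": [0, 0, 0], "rotation": [0, 0, -0.4]}
    - {"translation": [0, 0, 0], "rotation": [0, 0, -0.6]}
    - {"translation": [0, 0, 0], "rotation": [0, 0, -0.8]}
    - {"translation": [0, 0, 0], "rotation": [0, 0, -1]}
    - {"translation": [0, 0, 0], "rotation": [0, 0, -1.0]}
    - {"translation": [0, 0, 0], "rotation": [0, 0, -1]}
    - {"translation": [0, 0, 0], "rotation": [0, 0, -1]}
    - {"translation": [0, 0, 0], "rotation": [0, 0, -1]}
    - {"translation": [0, 0, 0], "rotation": [0, 0, -1]}

```text
t: 15.4
eef_pos: [0.5353, 0.1784, 0.3118]
ee_rot: [-3.142, -0.0, -2.95]
force: [-0.2, 0.3, 0.2]
width: 0.0261
gripper_force: 0.0
```

```bash
python3 - <<'E'
from h import *
s=get_state();print(s['t'],s['eef_pos'],s['ee_rot'],s['q'],s['width'])
m=cam('wrist'); w=grab_frame('wrist');a=grab_frame('scene');b=grab_frame('side')
np.savez('pics/w4.npz',K=m[0],c=m[1],r=m[2])
for n,i in (('w4',w),('s4',a),('d4',b)): cv2.imwrite(f'pics/{n}.png',i)
print(proj(*m,[[.537,.1283,.09],[.537,.1883,.09],[.537,.2483,.09]]))
c=cv2.resize(a[105:255,260:460],(400,300),interpolation=cv2.INTER_CUBIC);d=cv2.resize(b[220:370,240:440],(400,300),interpolation=cv2.INTER_CUBIC)
cv2.imwrite('pics/m4.png',np.hstack([cv2.resize(w,(800,600))[:,0:400]*0+np.vstack([c,d]),cv2.resize(w,(400,300)).repeat(1,0) if 0 else np.vstack([cv2.resize(w[0:300,100:500],(400,300)),np.zeros((300,400,3),np.uint8)])]))
E
```

```text
15.4 [0.53527584 0.17836173 0.31179861] [-3.14157667e+00 -6.00289946e-05 -2.95027563e+00] [ 6.68491767e-01  1.31961369e-01 -9.72344617e-02 -1.37320754e-05
 -1.34166116e+00 -2.04796795e+00] 0.026083608705384658
[[281.01238583 207.1667929 ]
 [333.20002187 217.10592113]
 [384.48062442 226.87230495]]
```

View pics/m4.png

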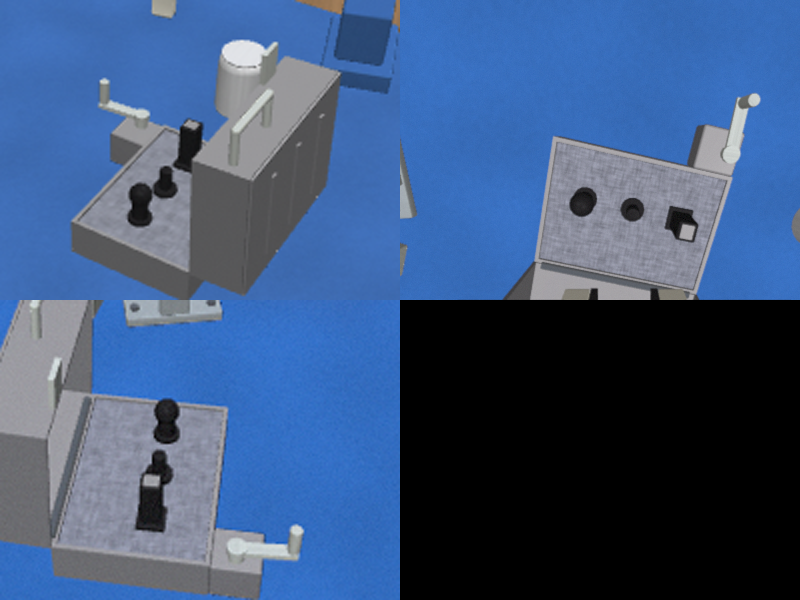

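Wrist crop shows the gauge with its grey square top at ~(386,232) on the tin side, the scriber in the middle, dome punch right; lid upright, latch out. Scene top ≈(356,168), side top ≈(315.5,310).

```bash
python3 - <<'E'
from h import *
z=np.load('pics/w4.npz');W=(z['K'],z['c'],z['r']);S=cam('scene');D=cam('side')
def top(n,u,v,h=10):
    g=cv2.cvtColor(cv2.imread(f'pics/{n}.png'),cv2.COLOR_BGR2GRAY)[v-h:v+h,u-h:u+h]
    k,l,st,ce=cv2.connectedComponentsWithStats((g>150).astype(np.uint8))if 0 else (0,)*4
    print(n);print(g[::1]) if 0 else None
    return g
for n,u,v in (('w4',386,232),):
    g=top(n,u,v,13)
    print(g)
for p,q,w in (((356,168),(315.5,310),(386,232)),):
    print(tri([(*S,p),(*D,q),(*W,w)]),tri([(*S,p),(*D,q)]))
E
```

```text
w4
[[ 12  18  17  16  14  19  21  17  17  15  25  19   4  22  20  21  18  21
    8  17  53 113 138 146 145 146]
 [  9  17  19  19  15  17  18  18  21  22  21  21  19  19  16  12  20  22
   17  16  27  71 123 146 149 149]
 [ 17  17  16  17  22  19  17  25  27  30  21  20  21  18  22  17  11  16
   13  18  15  28  77 129 146 149]
 [ 13  15  18  21  15  12  29  37  40  37  40  38  36  31  29  25  27  23
   23  12  17  17  28  76 126 145]
 [ 17  17  20  20  16  14  24  39  42  57  71  60  51  46  43  42  37  33
   31  29  24  21  19  33  90 131]
 [ 21  17  22  16  18  21  26  37  46  91 125 118 107 100  90  79  63  57
   50  46  43  39  33  30  51 112]
 [ 16  18  22  19  22  23  32  36  60 133 166 172 172 168 153 135 119 112
  107  91  87  68  52  40  44 102]
 [ 19  18  19  16  20  26  34  41  70 152 172 174 172 172 172 171 171 171
  168 155 148 118  69  43  50 110]
 [  9  17  13  15  20  29  32  44  85 155 172 171 172 170 170 170 172 172
  170 173 174 150  88  46  57 130]
 [ 16  13  16  21  19  33  39  48 113 159 170 171 172 168 170 174 170 171
  172 170 173 141  83  47  79 136]
 [ 23  
[... 1198 characters left out ...]
130 137 137 138 125 117  93  84  81  70  67  58  57  54  58  73  81
   73  53  44  85 129 143 149 148]
 [137 134 139 137 140 142 135 131 130 137 124 119 108  92  84  65  60  56
   51  49  59 101 128 139 144 138]
 [137 139 145 144 142 144 137 130 132 135 136 139 142 141 141 116 108 101
   91  93 102 132 140 145 141 139]
 [139 139 143 146 150 147 139 130 135 138 139 135 141 140 139 132 133 134
  135 139 136 141 141 151 145 142]
 [136 138 143 148 152 152 135 130 139 140 138 138 137 137 131 130 132 136
  142 137 135 141 138 141 143 140]]
(array([0.53893863, 0.24741617, 0.10795898]), np.float64(0.001095398976424874)) (array([0.53922641, 0.24747012, 0.10815061]), np.float64(0.0008293530177972944))
```

>>> apply_moves:
  steps:
    - {"translation": [0.014, 0.1, 0], "rotation": [0, 0, -0.15]}
    - {"translation": [0.014, 0.2, 0], "rotation": [0, 0, -0.3]}
    - {"translation": [0.014, 0.277, -0.1], "rotation": [0, 0, -0.4]}
    - {"translation": [0.014, 0.277, -0.2], "rotation": [0, 0, -0.4]}
    - {"translation": [0.014, 0.277, -0.3], "rotation": [0, 0, -0.4]}
    - {"translation": [0.014, 0.277, -0.4], "rotation": [0, 0, -0.4]}
    - {"translation": [0.014, 0.277, -0.5], "rotation": [0, 0, -0.4]}
    - {"translation": [0.014, 0.277, -0.567], "rotation": [0, 0, -0.4]}
    - {"translation": [0.014, 0.277, -0.567], "rotation": [0, 0, -0.4]}
    - {"translation": [0.014, 0.277, -0.567], "rotation": [0, 0, -0.4]}
  jaw: 0.27

```text
t: 16.38
eef_pos: [0.5387, 0.2474, 0.1697]
ee_rot: [-3.14, -0.001, 3.122]
force: [0.8, -0.2, 2.2]
width: 0.0317
gripper_force: 0.0
```

```bash
python3 - <<'E'
from h import *
s=get_state();print(s['t'],s['eef_pos'],s['ee_rot'],s['width'])
m=cam('wrist'); im=grab_frame('wrist')
u,v=proj(*m,[[.539,.2475,.1085]])[0];print(u,v)
cv2.imwrite('pics/w5.png',im)
g=cv2.cvtColor(im,cv2.COLOR_BGR2GRAY);b=((g>155)&(g<190)).astype(np.uint8);b=cv2.morphologyEx(b,cv2.MORPH_OPEN,np.ones((7,7)))
k,l,st,ce=cv2.connectedComponentsWithStats(b)
for i in range(1,k):
    if np.hypot(*(ce[i]-[u,v]))<60: print(st[i],ce[i],cv2.minAreaRect(np.argwhere(l==i)[:,::-1].astype(np.float32)))
E
```

```text
16.3833 [0.53865864 0.24737035 0.16969383] [-3.14007992e+00 -1.08621432e-03  3.12232590e+00] 0.03167468093248281
326.10933843934873 264.7050588392677
[318 253  19  21 395] [327.07594937 263.10126582] ((327.0, 263.0), (20.0, 18.0), 90.0)
```

>>> apply_moves:
  steps:
    - {"translation": [0, 0, -0.06], "rotation": [0, 0, 0]}
    - {"translation": [0, 0, -0.12], "rotation": [0, 0, 0]}
    - {"translation": [0, 0, -0.18], "rotation": [0, 0, 0]}
    - {"translation": [0, 0, -0.24], "rotation": [0, 0, 0]}
    - {"translation": [0, 0, -0.29], "rotation": [0, 0, 0]}
    - {"translation": [0, 0, -0.33], "rotation": [0, 0, 0]}
    - {"translation": [0, 0, -0.37], "rotation": [0, 0, 0]}
    - {"translation": [0, 0, -0.4], "rotation": [0, 0, 0]}
    - {"translation": [0, 0, -0.4], "rotation": [0, 0, 0]}
    - {"translation": [0, 0, -0.4], "rotation": [0, 0, 0]}

```text
t: 17.27
eef_pos: [0.539, 0.2477, 0.0702]
ee_rot: [-3.141, 0.0, 3.122]
force: [-0.2, 0.2, -0.4]
width: 0.0318
gripper_force: 0.0
```

>>> apply_moves:
  steps:
    - {"translation": [0, 0, 0], "rotation": [0, 0, 0]}
    - {"translation": [0, 0, 0], "rotation": [0, 0, 0]}
    - {"translation": [0, 0, 0], "rotation": [0, 0, 0]}
    - {"translation": [0, 0, 0], "rotation": [0, 0, 0]}
    - {"translation": [0, 0, 0], "rotation": [0, 0, 0]}
    - {"translation": [0, 0, 0], "rotation": [0, 0, 0]}
    - {"translation": [0, 0, 0], "rotation": [0, 0, 0]}
    - {"translation": [0, 0, 0], "rotation": [0, 0, 0]}
    - {"translation": [0, 0, 0], "rotation": [0, 0, 0]}
    - {"translation": [0, 0, 0], "rotation": [0, 0, 0]}
  jaw: 1
  newtons: 30

```text
t: 18.1
eef_pos: [0.5393, 0.2481, 0.0708]
ee_rot: [3.141, 0.001, 3.122]
force: [-1.6, 1.7, 5.8]
width: 0.0222
gripper_force: 30.0
```

>>> apply_moves:
  steps:
    - {"translation": [0, 0, 0.04], "rotation": [0, 0, 0]}
    - {"translation": [0, 0, 0.08], "rotation": [0, 0, 0]}
    - {"translation": [0, 0, 0.14], "rotation": [0, 0, 0]}
    - {"translation": [0, 0, 0.2], "rotation": [0, 0, 0]}
    - {"translation": [0, 0, 0.28], "rotation": [0, 0, 0]}
    - {"translation": [0, 0, 0.38], "rotation": [0, 0, 0]}
    - {"translation": [0, 0, 0.48], "rotation": [0, 0, 0]}
    - {"translation": [0, 0, 0.58], "rotation": [0, 0, 0]}
    - {"translation": [0, 0, 0.64], "rotation": [0, 0, 0]}
    - {"translation": [0, 0, 0.64], "rotation": [0, 0, 0]}

```text
t: 18.93
eef_pos: [0.5398, 0.2479, 0.2348]
ee_rot: [3.139, 0.004, 3.122]
force: [0.1, 0.3, -1.0]
width: 0.022
gripper_force: 30.0
```

>>> apply_moves:
  steps:
    - {"translation": [-0.01, -0.06, 0], "rotation": [0, 0, 0]}
    - {"translation": [-0.02, -0.14, 0], "rotation": [0, 0, 0]}
    - {"translation": [-0.04, -0.25, 0], "rotation": [0, 0, 0]}
    - {"translation": [-0.06, -0.37, 0], "rotation": [0, 0, 0]}
    - {"translation": [-0.08, -0.49, 0], "rotation": [0, 0, 0]}
    - {"translation": [-0.1, -0.61, 0], "rotation": [0, 0, 0]}
    - {"translation": [-0.12, -0.73, 0], "rotation": [0, 0, 0]}
    - {"translation": [-0.13, -0.85, 0], "rotation": [0, 0, 0]}
    - {"translation": [-0.14, -0.95, 0], "rotation": [0, 0, 0]}
    - {"translation": [-0.14, -1, 0], "rotation": [0, 0, 0]}

```text
t: 19.77
eef_pos: [0.5013, -0.0061, 0.2293]
ee_rot: [-3.141, -0.002, 3.12]
force: [-0.7, -0.3, -1.7]
width: 0.0216
gripper_force: 30.0
```

>>> apply_moves:
  steps:
    - {"translation": [0, -0.08, 0], "rotation": [0.02, -0.09, 0]}
    - {"translation": [0, -0.16, 0], "rotation": [0.04, -0.18, 0]}
    - {"translation": [0, -0.24, 0], "rotation": [0.066, -0.28, 0]}
    - {"translation": [0, -0.32, 0], "rotation": [0.09, -0.38, 0]}
    - {"translation": [0, -0.4, -0.02], "rotation": [0.11, -0.48, 0]}
    - {"translation": [0, -0.48, -0.05], "rotation": [0.14, -0.58, 0]}
    - {"translation": [0, -0.56, -0.08], "rotation": [0.166, -0.693, 0]}
    - {"translation": [0, -0.63, -0.11], "rotation": [0.166, -0.693, 0]}
    - {"translation": [0, -0.66, -0.14], "rotation": [0.166, -0.693, 0]}
    - {"translation": [0, -0.66, -0.14], "rotation": [0.166, -0.693, 0]}

```text
t: 20.6
eef_pos: [0.5014, -0.1692, 0.1927]
ee_rot: [3.043, 0.356, 3.101]
force: [-0.1, -0.6, -1.6]
width: 0.0222
gripper_force: 30.0
```

```bash
cat > chk.py <<'E'
from h import *
import sys
s=get_state();S=np.array([.5413,-.1598,.0747]);n=np.array([-.355,-.085,.931]);n/=np.linalg.norm(n)
Rt=R.from_euler('xyz',s['ee_rot']).as_matrix();T=s['eef_pos'];tip=T+.0615*Rt[:,2]
d=tip-S;print(s['t'],T.round(4),'z',Rt[:,2].round(4),'ang',np.arccos(-Rt[:,2]@n).round(4),'tip',tip.round(4),'height',(d@n).round(4),'lat',(d-d@n*n).round(4))
print('force',s['force'].round(2),'along n',(s['force']@n).round(2),s['width'],s['gripper_force'])
E
python3 chk.py
```

```text
20.6 [ 0.5014 -0.1692  0.1927] z [ 0.3509  0.0843 -0.9326] ang 0.0044 tip [ 0.5229 -0.164   0.1353] height 0.0633 lat [0.0041 0.0012 0.0017]
force [-0.1  -0.62 -1.65] along n -1.45 0.02215043169140153 29.99390423297882
```

>>> apply_moves:
  steps:
    - {"translation": [0.007, 0.002, -0.03], "rotation": [0, 0, 0]}
    - {"translation": [0.015, 0.004, -0.06], "rotation": [0, 0, 0]}
    - {"translation": [0.023, 0.006, -0.09], "rotation": [0, 0, 0]}
    - {"translation": [0.033, 0.008, -0.12], "rotation": [0, 0, 0]}
    - {"translation": [0.042, 0.01, -0.15], "rotation": [0, 0, 0]}
    - {"translation": [0.048, 0.011, -0.175], "rotation": [0, 0, 0]}
    - {"translation": [0.052, 0.012, -0.186], "rotation": [0, 0, 0]}
    - {"translation": [0.052, 0.012, -0.186], "rotation": [0, 0, 0]}
    - {"translation": [0.052, 0.012, -0.186], "rotation": [0, 0, 0]}
    - {"translation": [0.052, 0.012, -0.186], "rotation": [0, 0, 0]}

```text
t: 21.43
eef_pos: [0.517, -0.1644, 0.1489]
ee_rot: [3.043, 0.361, 3.104]
force: [-1.0, -0.2, -0.5]
width: 0.0223
gripper_force: 30.0
```

```bash
python3 chk.py; python3 - <<'E'
from h import *
a=grab_frame('scene');b=grab_frame('side');w=grab_frame('wrist')
for n,i in (('s6',a),('d6',b),('w6',w)): cv2.imwrite(f'pics/{n}.png',i)
c=cv2.resize(a[250:325,220:320],(400,300),interpolation=cv2.INTER_CUBIC);d=cv2.resize(b[155:230,285:385],(400,300),interpolation=cv2.INTER_CUBIC)
e=cv2.resize(w[150:450,120:520],(400,300))
cv2.imwrite('pics/m6.png',np.vstack([np.hstack([c,d]),np.hstack([e,cv2.resize(a,(400,300))])]))
T=np.array([[.5413,-.1598,.0747],[.5583,-.18,.0786]])
print(proj(*cam('scene'),T),proj(*cam('side'),T))
E
```

```text
21.4333 [ 0.517  -0.1644  0.1489] z [ 0.3549  0.0849 -0.931 ] ang 0.0002 tip [ 0.5388 -0.1592  0.0916] height 0.0166 lat [0.0034 0.0021 0.0015]
force [-0.97 -0.23 -0.53] along n -0.13 0.02226197901256247 29.994499683380127
[[262.63684791 288.33359689]
 [263.87459163 297.25632588]] [[332.26001452 200.41044033]
 [326.66157012 194.30801813]]
```

View pics/m6.png

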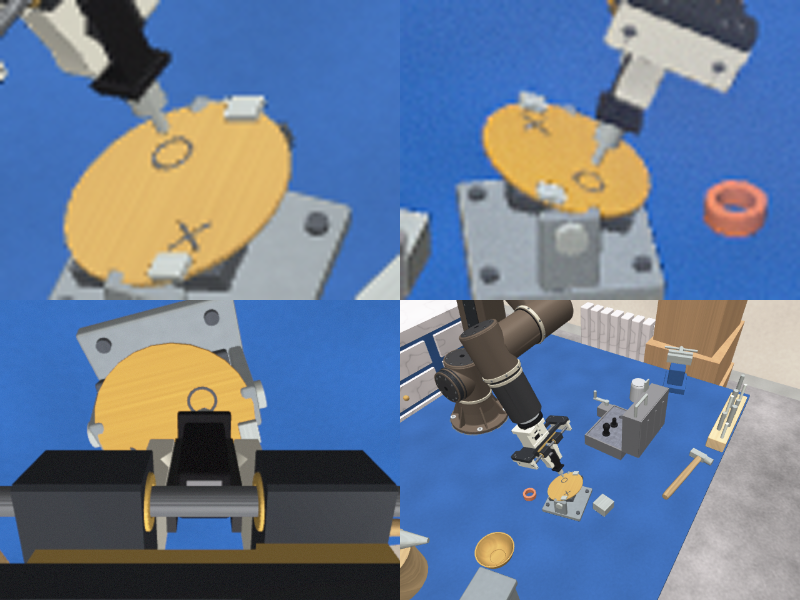

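Tip at scene (261.5,282.8), side (334.2,195.5); ring centres at (263,288.2) and (332.2,200.2). Gauge lines up with the disc normal visually.

```bash
python3 - <<'E'
from h import *
S=cam('scene');D=cam('side')
t,e=tri([(*S,(261.5,282.8)),(*D,(334.2,195.5))]);r,_=tri([(*S,(263,288.2)),(*D,(332.2,200.2))])
n=np.array([-.355,-.085,.931]);d=t-r;print(t,e,r,'h',d@n,'lat',d-d@n*n)
E
```

```text
[ 0.53791843 -0.15964374  0.09060477] 0.0021015945705092644 [ 0.54175058 -0.1596062   0.07537352] h 0.015543895364362358 lat [0.00168594 0.00128369 0.00075988]
```

>>> apply_moves:
  steps:
    - {"translation": [-0.005, -0.005, -0.014], "rotation": [0, 0, 0]}
    - {"translation": [-0.003, -0.005, -0.024], "rotation": [0, 0, 0]}
    - {"translation": [0, -0.004, -0.034], "rotation": [0, 0, 0]}
    - {"translation": [0.004, -0.003, -0.044], "rotation": [0, 0, 0]}
    - {"translation": [0.008, -0.002, -0.053], "rotation": [0, 0, 0]}
    - {"translation": [0.012, -0.001, -0.061], "rotation": [0, 0, 0]}
    - {"translation": [0.015, 0, -0.068], "rotation": [0, 0, 0]}
    - {"translation": [0.017, 0.001, -0.074], "rotation": [0, 0, 0]}
    - {"translation": [0.018, 0.001, -0.078], "rotation": [0, 0, 0]}
    - {"translation": [0.018, 0.001, -0.078], "rotation": [0, 0, 0]}

```text
t: 22.42
eef_pos: [0.5214, -0.1642, 0.129]
ee_rot: [3.043, 0.361, 3.104]
force: [-2.0, -1.4, -0.3]
width: 0.0219
gripper_force: 30.0
```

>>> apply_moves:
  steps:
    - {"translation": [0, 0, 0], "rotation": [0, 0, 0]}
    - {"translation": [0, 0, 0], "rotation": [0, 0, 0]}
    - {"translation": [0, 0, 0], "rotation": [0, 0, 0]}
    - {"translation": [0, 0, 0], "rotation": [0, 0, 0]}
    - {"translation": [0, 0, 0], "rotation": [0, 0, 0]}
    - {"translation": [0, 0, 0], "rotation": [0, 0, 0]}
    - {"translation": [0, 0, 0], "rotation": [0, 0, 0]}
    - {"translation": [0, 0, 0], "rotation": [0, 0, 0]}
    - {"translation": [0, 0, 0], "rotation": [0, 0, 0]}
    - {"translation": [0, 0, 0], "rotation": [0, 0, 0]}

```text
t: 23.25
eef_pos: [0.5214, -0.1641, 0.1291]
ee_rot: [3.043, 0.361, 3.104]
force: [-0.3, -1.6, 0.1]
width: 0.0221
gripper_force: 30.0
```

```bash
python3 chk.py; python3 - <<'E'
from h import *
f=[]
for i in range(10): grab_frame('side'); f.append(get_state()['force'])
f=np.array(f);print(f.mean(0),f.std(0),f.mean(0)@[-.355,-.085,.931])
E
```

```text
23.25 [ 0.5214 -0.1641  0.1291] z [ 0.3546  0.0849 -0.9311] ang 0.0004 tip [ 0.5432 -0.1589  0.0718] height -0.0034 lat [0.0007 0.0006 0.0003]
force [-0.35 -1.62  0.11] along n 0.37 0.022145460615140358 29.996065199375153
[-0.72664336 -1.01625071  0.69222637] [0.66262991 0.52345317 0.39477969] 0.9888024564508546
```

>>> apply_moves:
  steps:
    - {"translation": [0.001, 0, -0.003], "rotation": [0, 0, 0]}
    - {"translation": [0.002, 0, -0.006], "rotation": [0, 0, 0]}
    - {"translation": [0.003, 0.001, -0.009], "rotation": [0, 0, 0]}
    - {"translation": [0.003, 0.001, -0.009], "rotation": [0, 0, 0]}
    - {"translation": [0.003, 0.001, -0.009], "rotation": [0, 0, 0]}
    - {"translation": [0.003, 0.001, -0.009], "rotation": [0, 0, 0]}
    - {"translation": [0.003, 0.001, -0.009], "rotation": [0, 0, 0]}
    - {"translation": [0.003, 0.001, -0.009], "rotation": [0, 0, 0]}
    - {"translation": [0.003, 0.001, -0.009], "rotation": [0, 0, 0]}
    - {"translation": [0.003, 0.001, -0.009], "rotation": [0, 0, 0]}

```text
t: 24.58
eef_pos: [0.5222, -0.1639, 0.1269]
ee_rot: [3.043, 0.361, 3.104]
force: [-0.1, -1.5, 1.7]
width: 0.0218
gripper_force: 30.0
```

```bash
python3 chk.py; python3 - <<'E'
from h import *
f=[]
for i in range(16): b=grab_frame('side'); f.append(get_state()['force'])
f=np.array(f);print(f.mean(0)@[-.355,-.085,.931]+1.46)
a=grab_frame('scene')
c=cv2.resize(a[250:325,220:320],(400,300),interpolation=cv2.INTER_CUBIC);d=cv2.resize(b[155:230,285:385],(400,300),interpolation=cv2.INTER_CUBIC)
cv2.imwrite('pics/m7.png',np.hstack([c,d]))
E
```

```text
24.5833 [ 0.5222 -0.1639  0.1269] z [ 0.3547  0.0848 -0.9311] ang 0.0003 tip [ 0.544  -0.1587  0.0696] height -0.0058 lat [0.0006 0.0006 0.0003]
force [-0.14 -1.48  1.67] along n 1.73 0.02176560062442409 29.996910989284515
3.566056062162747
```

View pics/m7.png

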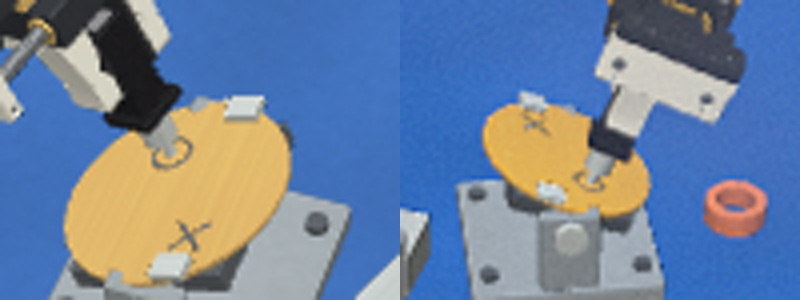

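The nose sits inside the ring in both views (scene crop (170,150), side crop (592,178)). Contact is about 3.5 N, which puts the nose in by about 6 mm. Handing in.

```bash
python3 -c "
from station import *
print(job_done())"
```

```text
the job is handed in; nothing more can be done
None
```

I handed the job in with the gauge held on the disc inside the ring, nose about 6 mm in (about 3.5 N) and square to the disc, with the lid and latch left open; the station gave no verdict.

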